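# Dock the red vial rack in the bench reader

### The job

Stand the red vial rack on the white entry plate of the white bench reader, nose between the flared guides but not yet in the straight channel, and let go of it. Then push it gently from behind so that the guides centre it and it slides under the hood until it is fully home against the hidden stop. Leave the blue rack, the bottle and the pipette where they are.

Things in the scene. Friction and masses are not known exactly. Their poses are not given: they have to be found in the camera images.
- red_rack_mid (a point): Centre, half-way up the frame, of the loose red vial rack: slatted box 100 mm long (x), 48 wide (y), 40 high (z up), four grey vial caps 10 mm higher. 0.18 to 0.35 kg. Ends alike: either may lead. Stands on the bench left or right of the reader. Grip it across the 48 mm, by the frame's upper half.
- dock: Fixed white bench reader with a low entry plate before it. Origin: on the bench, on the centre line, 100 mm before the hood's face; x along the centre line in the push direction (into the hood), z up. The white metal entry plate is 4 mm thick, 160 mm wide, from x = -115 mm to the hood, and goes on as the tunnel's floor. The hood is 170 mm wide, 68 mm high, x = +100 to +250 mm.
- dock_throat (a point): Where the flare ends, at x = +70 mm of the reader, on the centre line, on top of the plate; axes as the reader's. Two dark steel guides, 8 mm thick, tops 18 mm above the bench: flared from 120 mm before this point (inner faces 125 mm apart) to this point (51 mm apart), then straight, 51 mm apart, for 30 mm to the hood.
- dock_stop (a point): Rigid stop hidden in the hood, at x = +155 mm of the reader, on the centre line, on top of the plate; axes as the reader's. The tunnel is 51 mm wide, roof 59 mm above the bench. A rack fully home touches the stop with its nose: its centre is 50 mm before this point, its rear end 100 mm before it, and its rear 45 mm stand out of the hood.
- blue_rack_mid (a point): Centre (half-way up the frame) of a loose blue vial rack, same shape and size as the red one, white caps. A bystander, on the other side of the reader from the red rack.
- bottle_mid (a point): Centre (half-way up) of a standing amber bottle, 60 mm across and 120 mm high. A bystander.
- pipette_mid (a point): A hand pipette lying on the bench, about 245 mm long (x, tip to +x), 26 mm wide and 22 mm high; the point is half-way up, in the grey grip, 135 mm from the tip. A bystander.
Things that resemble listed ones, but are neither listed nor needed, are in the scene too. Leave any green, turquoise or yellow look-alike of the part that bears red_rack_mid alone.

How it is judged (in metres and radians):
On the way:
1. the red rack stands released on the entry plate, its nose between the flared guides and not yet in the straight channel (x of red_rack_mid in the frame of dock between -0.068 and 0.022 m and y of red_rack_mid in the frame of dock between -0.04 and 0.04 m and z of red_rack_mid in the frame of dock between 0.021 and 0.027 m and angle between the x axis of red_rack_mid and the x axis of dock, either way round below 0.4 rad and angle between red_rack_mid's own z axis and vertical below 0.06 rad and contact force between the fingers and red_rack below 0.1 N and linear speed of red_rack below 0.02 m/s), for 0.1 s.
At the end, for the whole second after the job is handed in: The red rack stands upright in the channel with its nose within 3 mm of the hidden stop (centre beyond x = +102 mm of the reader), its centre within 3 mm of the centre line and aligned within 0.05 rad, at rest; the blue rack, bottle and pipette within 25 mm of where they were (x of red_rack_mid in the frame of dock above 0.102 m and y of red_rack_mid in the frame of dock between -0.003 and 0.003 m and z of red_rack_mid in the frame of dock between 0.021 and 0.027 m and angle between the x axis of red_rack_mid and the x axis of dock, either way round below 0.05 rad and angle between red_rack_mid's own z axis and vertical below 0.05 rad and linear speed of red_rack below 0.01 m/s and distance of each of blue_rack_mid, bottle_mid, pipette_mid from where it was at the start of the episode below 0.025 m); the robot touches nothing.
It fails at once if the red rack is dropped or rammed: more than 40 N between it and the reader (contact force between red_rack and dock above 40 N).
It fails at once if the blue rack is moved by more than 25 mm (distance of blue_rack_mid from where it was at the start of the episode above 0.025 m).
It fails at once if the bottle is moved by more than 25 mm (distance of bottle_mid from where it was at the start of the episode above 0.025 m).
It fails at once if the pipette is moved by more than 25 mm (distance of pipette_mid from where it was at the start of the episode above 0.025 m).
It also fails if it takes over 61 s, if anything falls off the work surface, if the arm or the gripper's body presses on something with over 40 N, if the wrist force passes 120 N, or if a joint passes its speed limit or range.

### The arm

A 6-joint arm with a two-finger parallel gripper is mounted at the origin on the work surface. World frame = base frame: x ahead of the robot, y to its left, z up, the work surface at z = 0. Lengths are in mm, angles in rad, forces in N, time in s.
With the tool pointing down it reaches from about 400 to 825 mm from the base axis. Payload 7 kg.
Tool frame: the origin (TCP) lies between the finger pads; the fingertips stand tcp_to_tips ahead of it and the grasp point (between the pads) lies 8 mm behind it (tcp_to_tips is the distance from the TCP to the fingertips, in mm); x points along the fingers, y is the direction in which the jaws open and shut, and the axes are right-handed (so a half turn about x gives the same grasp; the last joint's range is limited). The gripper opens to 88 mm and grips with 3 to 60 N. Pads are 19 mm wide; open, the fingers measure 130 mm over their backs; the gripper's body (78 mm by 193 mm) begins 47 mm behind the grasp point.
Start: joints at [-0.866, 0.359, 0.012, 0, -1.224, -0.288], TCP at [273.236, -617.201, 203.061] pointing down, gripper open.
Joint ranges: [-3.07, 3.07], [-1.43, 2.12], [-1.02, 1.25], [-3.03, 1.67], [-3.05, -0], [-3.03, 3.03]. Speed limits (rad/s): [2.39, 2.39, 3.01, 3.14, 3.14, 3.14].

### API

Orientations are given as a unit quaternion [x, y, z, w].
In Python, from workcell import observe, camera, camera_params, sign_off, tcp_to_tips gives the robot as it stands.
- The arm moves only by the tool arm_command, never from a script. Its argument "deltas" is a list of rows, each an object with "xyz": the shift along the world's x, y, z in m, a list of three; "delta_rot": the turn, a rotation vector about the world's x, y, z in degrees, a list of three; "claw": the finger opening in m, from 0 to 0.0876. A call has 1 to 12 rows; each row shifts and turns the commanded pose from where the row before left it; what a row does not reach is not made up. A row lasts 1/8 s, in which the tool goes at most 62.5 mm and 10.7 degrees, less where a joint would pass 70% of its speed; a pose out of reach is approached as far as the arm can. A call with a gripper value outside its range is refused whole. The fingers move at their own pace and stop on an object; "newtons" is the grip in N (left out, the last holds). Time passes only in rows, so rows that do not move let the fingers close. It gives the time, the measured TCP pose, the force and the opening at its end, in the units of the state.
- observe(): the state, without advancing time (a new reading comes with each control period).
- camera(name): name is "side" or "top"; returns the picture (480x640x3 uint8, red, green, blue); there is no depth.
- camera_params(name): a dict with "fx", "fy", "cx", "cy" (pixels), "k1" (the pictures are not rectified: a ray, as slopes to the right and down, at radius r is drawn at 1 + k1 r^2 times it, then the intrinsics apply), "camera_from_world" (4x4, takes a point from world to camera coordinates). Camera axes: x right, y down, z forward; pixel columns grow to the right and rows downward; lengths in mm; the calibration is good to about 2 mm. A picture is of the moment at which its call begins. camera_params takes no time and is no camera call.
- sign_off(): hands the job in, once; it reports no verdict.
The state is a dict: "time_s": time; "joints": joint angles; "joint_velocities": joint speeds; "joint_efforts": joint torques, N m; "tool_pos": TCP position; "tcp_rot": TCP orientation; "ft_force": force on the tool from outside, world axes, zero at the start; "ft_torque": the same for the moment, N m; "opening": opening from 0.0 (shut) to 1.0 (fully open).
Only numpy, scipy, OpenCV 4.12 (cv2) and the standard library are available. Lean on these libraries where they do the work, as an engineer would, in place of code of your own. Each camera call takes 0.05 s, during which the arm holds its last target.

## Working session

There is one attempt and no reset: what is moved stays moved. The work goes in short steps, Python scripts to look and compute and a tool call to move; the robot and the scene stay as the last step left them, time stands still between calls to the robot, and variables do not carry over. Pictures are saved under pics/ and viewed, and the job is handed in when it is done.

Besides the shell and the picture viewer there is one more tool, called after "Emit:" by a JSON object that holds its "name" and its "arguments". arm_command: Moves the arm, as the interface text tells. Its arguments: {"type":"object","properties":{"deltas":{"type":"array"},"newtons":{"type":"number"}},"required":["deltas"]}

```bash
mkdir -p pics; python3 - <<'E'
from workcell import *
import cv2
print(observe()); print(tcp_to_tips if not callable(tcp_to_tips) else tcp_to_tips())
for n in("side","top"):
    cv2.imwrite(f"pics/{n}0.png",camera(n)[:,:,::-1]); print(camera_params(n))
E
```

```text
{'time_s': 0.0, 'joints': array([-8.65881856e-01,  3.59404852e-01,  1.10477177e-02, -3.48026938e-04,
       -1.22409191e+00, -2.88045980e-01]), 'joint_velocities': array([ 1.37867136e-03,  1.30235969e-03, -4.71950506e-04,  1.21270480e-04,
       -8.39104389e-04,  3.32558090e-05]), 'joint_efforts': array([ 2.88853098e-04, -5.82727432e+01,  2.93063396e+01,  6.99750647e+00,
        7.05208411e-03, -1.69954874e-04]), 'tool_pos': array([ 273.02808236, -616.73509505,  202.10663343]), 'tcp_rot': array([-0.14571046,  0.69198728,  0.14684823,  0.69163405]), 'ft_force': array([-0.18939806,  0.7904978 , -0.37487976]), 'ft_torque': array([ 0.05071607, -0.03060171, -0.00579906]), 'opening': 1.002206944710819}
11.0
{'fx': 543.692004947444, 'fy': 543.692004947444, 'cx': 328.5026895699245, 'cy': 242.57909563950992, 'k1': 0.027662997728012118, 'camera_from_world': array([[-9.56367171e-01, -2.92146423e-01, -3.50742615e-03,
         4.61820941e+02],
       [-2.28869205e-01,  7.56577615e-01, -6.12543222e-01,
         1.68771331e+02],
       [ 1.81605951e-01, -5.85013487e-01, -7.90429313e-01,
         1.14496166e+03],
       [ 0.00000000e+00,  0.00000000e+00,  0.00000000e+00,
         1.00000000e+00]])}
{'fx': 598.6872677771458, 'fy': 598.6872677771458, 'cx': 323.45991184394944, 'cy': 242.56991339232243, 'k1': 0.051557551210328206, 'camera_from_world': array([[-1.24617953e-02, -9.99891665e-01,  7.83339058e-03,
        -3.36005355e+01],
       [-9.93734004e-01,  1.15140702e-02, -1.11176240e-01,
         4.91146500e+02],
       [ 1.11074002e-01, -9.16976213e-03, -9.93769833e-01,
         1.58461297e+03],
       [ 0.00000000e+00,  0.00000000e+00,  0.00000000e+00,
         1.00000000e+00]])}
```

View pics/side0.png

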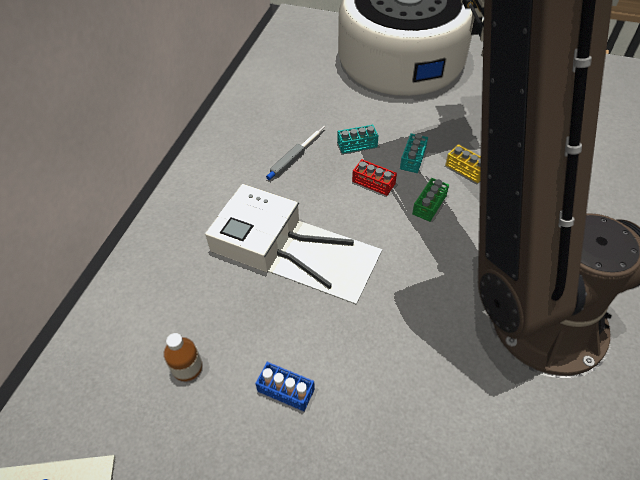

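View pics/top0.png

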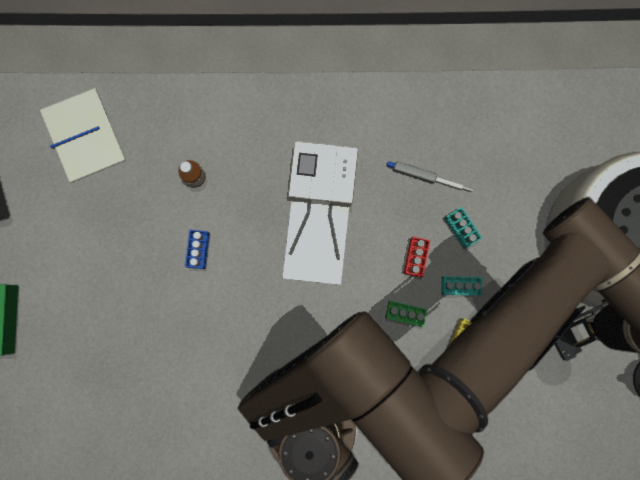

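The top view shows the red rack at about (417,257), the reader at (320,175) with its plate running down to (315,280), the guides around (300–340, 205–255), and the blue rack, bottle and pipette clear of the path. Next I'll zoom in and measure.

```bash
cat > h.py <<'E'
from workcell import *
import cv2, numpy as np
def ray(n,uv):
    p=camera_params(n);uv=np.atleast_2d(np.array(uv,float))
    s=(uv-[p['cx'],p['cy']])/[p['fx'],p['fy']]
    u=s.copy()
    for _ in range(20): u=s/(1+p['k1']*(u**2).sum(1,keepdims=True))
    T=p['camera_from_world'];R=T[:3,:3]
    U=np.linalg.qr(R.T)[0]; 
    return -R.T@T[:3,3], np.c_[u,np.ones(len(u))]@R
def plane(n,uv,z):
    c,d=ray(n,uv); return c+d*((z-c[2])/d[:,2])[:,None]
def proj(n,P):
    p=camera_params(n);T=p['camera_from_world'];q=np.atleast_2d(P)@T[:3,:3].T+T[:3,3];s=q[:,:2]/q[:,2:]
    return s*(1+p['k1']*(s**2).sum(1,keepdims=True))*[p['fx'],p['fy']]+[p['cx'],p['cy']]
def crop(img,x0,y0,w,h,f,fn):
    cv2.imwrite(fn,cv2.resize(img[y0:y0+h,x0:x0+w],None,fx=f,fy=f,interpolation=cv2.INTER_CUBIC))
E
python3 - <<'E'
from h import *
t=cv2.imread('pics/top0.png');s=cv2.imread('pics/side0.png')
crop(t,270,130,180,160,4,'pics/tc.png');crop(s,200,140,200,170,4,'pics/sc.png')
for n,im in(('top',t),('side',s)):
    b,g,r=[im[:,:,i].astype(int) for i in range(3)]
    m=((r>90)&(g<60)&(b<60)&(r>2.2*g)).astype(np.uint8)
    k,l,st,c=cv2.connectedComponentsWithStats(m)
    for i in range(1,k):
        if st[i,4]>20: print(n,st[i],c[i])
E
```

```text
top [405 238  24  39 358] [415.10335196 257.38547486]
side [352 160  45  36 505] [373.78019802 179.31287129]
```

View pics/tc.png

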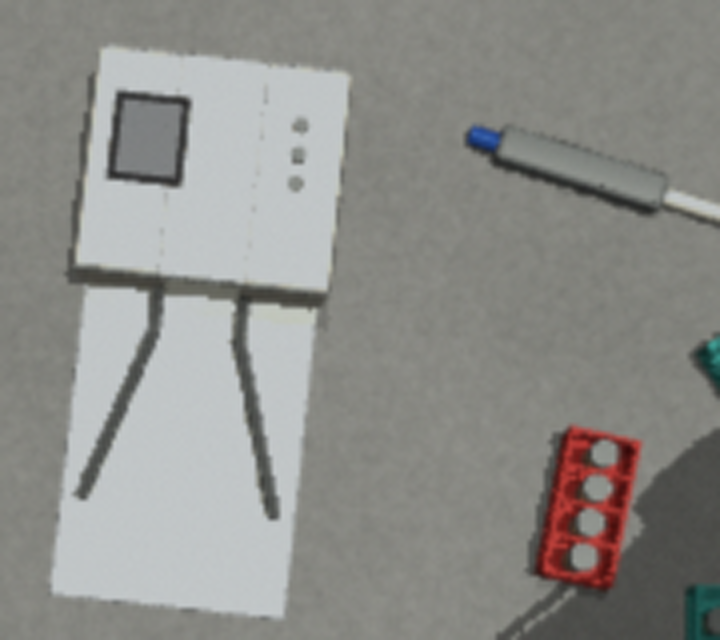

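View pics/sc.png

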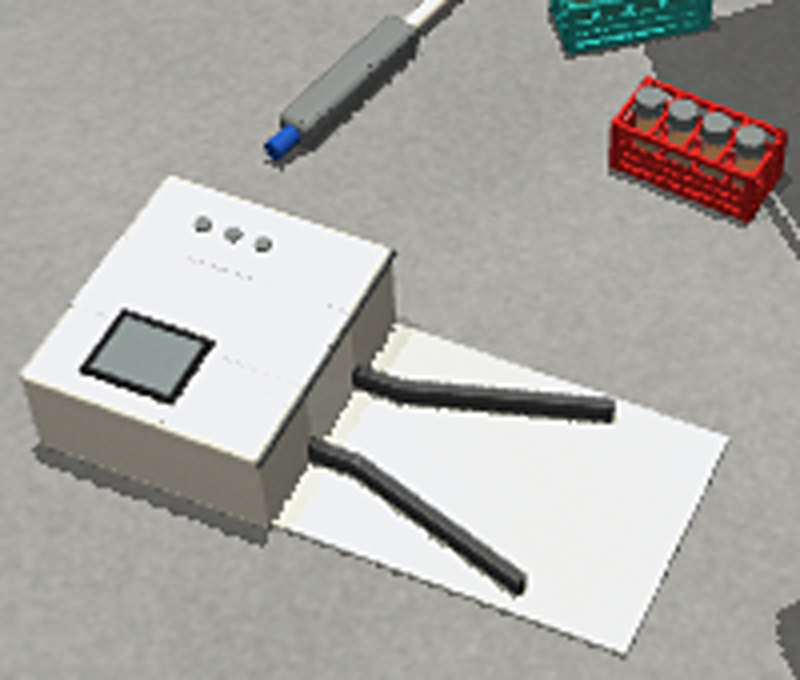

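The crops show the hood-top corners, plate corners and four caps clearly. I'll cast rays from them in both views.

```bash
python3 - <<'E'
from h import *
np.set_printoptions(precision=1,suppress=True)
T=lambda a:(np.array(a,float)+.5)/4-.5+[270,130]
S=lambda a:(np.array(a,float)+.5)/4-.5+[200,140]
# order: hood back-L(+y)? far-left, far-right, face-right, face-left
th=plane('top',T([(103,47),(349,72),(327,293),(76,264)]),68)
sh=plane('side',S([(22,377),(173,177),(395,252),(260,465)]),68)
tp=plane('top',T([(283,617),(52,593)]),4); sp=plane('side',S([(727,437),(625,655)]),4)
tg=plane('top',T([(272,517),(80,495),(238,343),(155,335)]),18);sg=plane('side',S([(612,404),(520,578)]),18)
for n,h,p in(('top',th,tp),('side',sh,sp)):
    print(n,h[:,:2].tolist(),p[:,:2].tolist())
    face=(h[2]+h[3])/2;back=(h[0]+h[1])/2;fr=p.mean(0)
    ax=face-fr;yaw=np.arctan2(ax[1],ax[0]); print(' face',face,'back',back,'front',fr,'yawFP',np.degrees(yaw),'len',np.linalg.norm(ax[:2]),'(215)', 'yaw hood',np.degrees(np.arctan2(*(back-face)[[1,0]])),np.linalg.norm((back-face)[:2]), 'w',np.linalg.norm((h[2]-h[3])[:2]),np.linalg.norm((p[0]-p[1])[:2]))
    e=h[3]-h[2];f=h[0]-h[1];g=p[1]-p[0]
    print(' yaw cross',[np.degrees(np.arctan2(-q[0],q[1])) for q in(e,f,g)])
print('guide',tg[:,:2].tolist(),sg[:,:2].tolist())
for n,c in(('top',T([(605,454),(597,488),(590,523),(583,557)])),('side',S([(650,97),(683,110),(716,124),(752,137)]))):
    P=plane(n,c,50);d=P[0]-P[3];print(n,P[:,:2].tolist(),P.mean(0),np.degrees(np.arctan2(d[1],d[0])))
P=plane('top',T([(568,428),(640,441),(610,590),(538,572)]),40);print(P,P.mean(0))
P=plane('side',S([(648,78),(787,130),(748,183),(610,122)]),40);print(P,P.mean(0))
E
```

```text
top [[758.9078923556411, 32.46552098509764], [740.155583455371, -131.50382093035842], [590.9441736269337, -114.26398527136321], [612.2047430876767, 51.46196186885082]] [[380.12768543799916, -84.17575827351145], [398.28770093895355, 72.2123820098673]]
 face [601.6 -31.4  68. ] back [749.5 -49.5  68. ] front [389.2  -6.    4. ] yawFP -6.825567889391122 len 213.88264295870312 (215) yaw hood -6.981408549720817 149.06248188503076 w 167.0841146528182 157.43899321416106
 yaw cross [np.float64(-7.310403408466774), np.float64(-6.524270396952903), np.float64(-6.623603220204873)]
side [[757.9366875624567, 35.73879344433294], [736.6804008475843, -130.7165592106645], [590.1521916946344, -112.24203378088646], [609.7712177511376, 54.25146825454215]] [[380.77257292025405, -85.35408755454682], [398.7157250710439, 73.78597535798872]]
 face [600. -29.  68.] back [747.3 -47.5  68. ] front [389.7  -5.8   4. ] yawFP -6.300805783168118 len 211.49511053266232 (215) yaw hood -7.15382346652262 148.50287657406557 w 167.64543657203146 160.14841970157607
 yaw cross [np.float64(-6.720547495140383), np.float64(-7.
[... 279 characters left out ...]
605, 51.662965940699564]]
top [[483.7156045805767, -297.85828356978783], [461.11733384141314, -291.86974886139836], [437.9202189519176, -286.5351615424739], [415.46162924695483, -281.23252731539696]] [ 449.6 -289.4   50. ] -13.689881546005806
side [[485.15948556569265, -297.2904515266765], [462.45413245461475, -292.0404345282104], [439.77890881792894, -285.98983689874933], [415.78469192961967, -281.3806888190786]] [ 450.8 -289.2   50. ] -12.916332106494623
[[ 502.6 -275.4   40. ]
 [ 493.3 -323.2   40. ]
 [ 394.  -300.1   40. ]
 [ 406.5 -252.7   40. ]] [ 449.1 -287.8   40. ]
[[ 493.  -323.8   40. ]
 [ 397.7 -303.7   40. ]
 [ 410.6 -252.1   40. ]
 [ 505.7 -278.6   40. ]] [ 451.8 -289.5   40. ]
```

```bash
python3 - <<'E'
from h import *
from scipy.spatial.transform import Rotation as R
o=observe();M=R.from_quat(o['tcp_rot']).as_matrix();print(M.round(3));y=M[:,1];print(np.degrees(np.arctan2(-y[0],y[1])),'rack-y yaw of tool')
E
```

```text
[[-0.001 -0.405  0.914]
 [ 0.001  0.914  0.405]
 [-1.     0.002 -0.   ]]
23.875725768677096 rack-y yaw of tool
```

Emit:
{"name": "arm_command", "arguments": {"deltas": [{"xyz":[0.0177,0.0328,-0.005],"delta_rot":[0,0,-3.71],"claw":0.085},{"xyz":[0.0177,0.0328,-0.005],"delta_rot":[0,0,-3.71],"claw":0.085},{"xyz":[0.0177,0.0328,-0.005],"delta_rot":[0,0,-3.71],"claw":0.085},{"xyz":[0.0177,0.0328,-0.005],"delta_rot":[0,0,-3.71],"claw":0.085},{"xyz":[0.0177,0.0328,-0.005],"delta_rot":[0,0,-3.71],"claw":0.085},{"xyz":[0.0177,0.0328,-0.005],"delta_rot":[0,0,-3.71],"claw":0.085},{"xyz":[0.0177,0.0328,-0.005],"delta_rot":[0,0,-3.71],"claw":0.085},{"xyz":[0.0177,0.0328,-0.005],"delta_rot":[0,0,-3.71],"claw":0.085},{"xyz":[0.0177,0.0328,-0.005],"delta_rot":[0,0,-3.71],"claw":0.085},{"xyz":[0.018,0.0328,-0.005],"delta_rot":[0,0,-3.71],"claw":0.085},{"xyz":[0,0,0],"delta_rot":[0,0,0],"claw":0.085},{"xyz":[0,0,0],"delta_rot":[0,0,0],"claw":0.085}]}}

```text
time_s: 1.6
tool_pos: [450.4, -289.2, 153.0]
tcp_rot: [0.081, 0.703, -0.081, 0.702]
ft_force: [-0.5, -0.2, -0.3]
opening: 0.973
```

Emit:
{"name": "arm_command", "arguments": {"deltas": [{"xyz":[0,0,-0.03],"delta_rot":[0,0,0],"claw":0.085},{"xyz":[0,0,-0.03],"delta_rot":[0,0,0],"claw":0.085},{"xyz":[0,0,-0.018],"delta_rot":[0,0,0],"claw":0.085},{"xyz":[0,0,0],"delta_rot":[0,0,0],"claw":0.085}]}}

```text
time_s: 2.1
tool_pos: [449.0, -289.7, 73.8]
tcp_rot: [0.082, 0.703, -0.082, 0.701]
ft_force: [0.0, 0.5, 0.1]
opening: 0.975
```

```bash
python3 - <<'E'
from h import *
s=camera('side')[:,:,::-1];crop(s,290,90,170,140,4,'pics/s1.png')
E
```

```text
(no output)
```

View pics/s1.png

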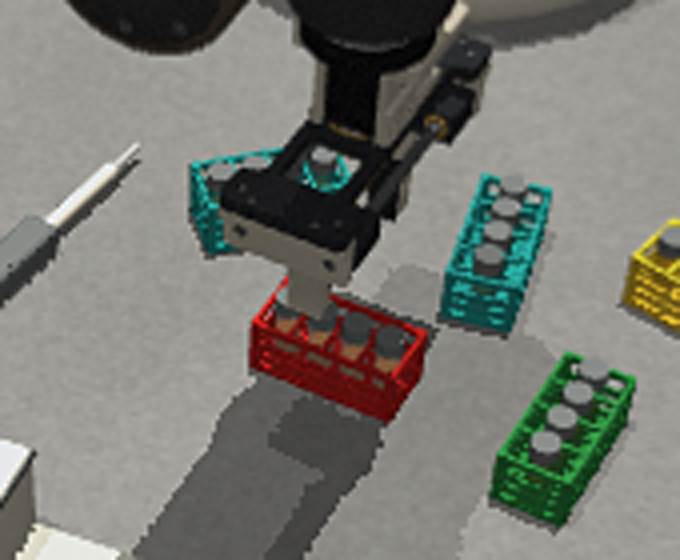

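The open gripper hangs over the red rack, with the near finger at crop (310,290) on the rack's near side and both teal racks clear. I'll go down and grip.

Emit:
{"name": "arm_command", "arguments": {"deltas": [{"xyz":[0,0,-0.018],"delta_rot":[0,0,0],"claw":0.085},{"xyz":[0,0,-0.015],"delta_rot":[0,0,0],"claw":0.085},{"xyz":[0,0,-0.01],"delta_rot":[0,0,0],"claw":0.085},{"xyz":[0,0,0],"delta_rot":[0,0,0],"claw":0.085},{"xyz":[0,0,0],"delta_rot":[0,0,0],"claw":0.04},{"xyz":[0,0,0],"delta_rot":[0,0,0],"claw":0.04},{"xyz":[0,0,0],"delta_rot":[0,0,0],"claw":0.04},{"xyz":[0,0,0],"delta_rot":[0,0,0],"claw":0.04},{"xyz":[0,0,0],"delta_rot":[0,0,0],"claw":0.04},{"xyz":[0,0,0],"delta_rot":[0,0,0],"claw":0.04}], "newtons": 20}}

```text
time_s: 3.4
tool_pos: [450.5, -289.2, 32.1]
tcp_rot: [0.081, 0.702, -0.081, 0.702]
ft_force: [0.5, 0.6, 0.2]
opening: 0.461
```

The opening of 0.461 (about 40 mm) is less than the 48 mm expected, so I'll look before lifting.

```bash
python3 - <<'E'
from h import *
s=camera('side')[:,:,::-1];crop(s,290,100,160,130,5,'pics/s2.png')
s=camera('top')[:,:,::-1];crop(s,350,190,130,110,6,'pics/t2.png')
print(observe()['opening'],observe()['ft_force'])
E
```

```text
0.4578303473735471 [ 0.61618289 -0.14395475 -0.05402248]
```

View pics/s2.png

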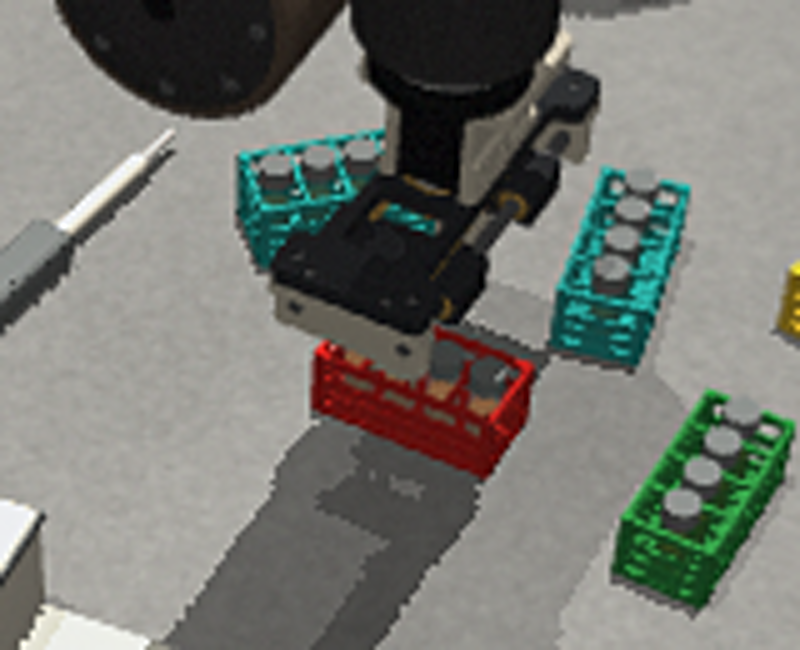

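View pics/t2.png

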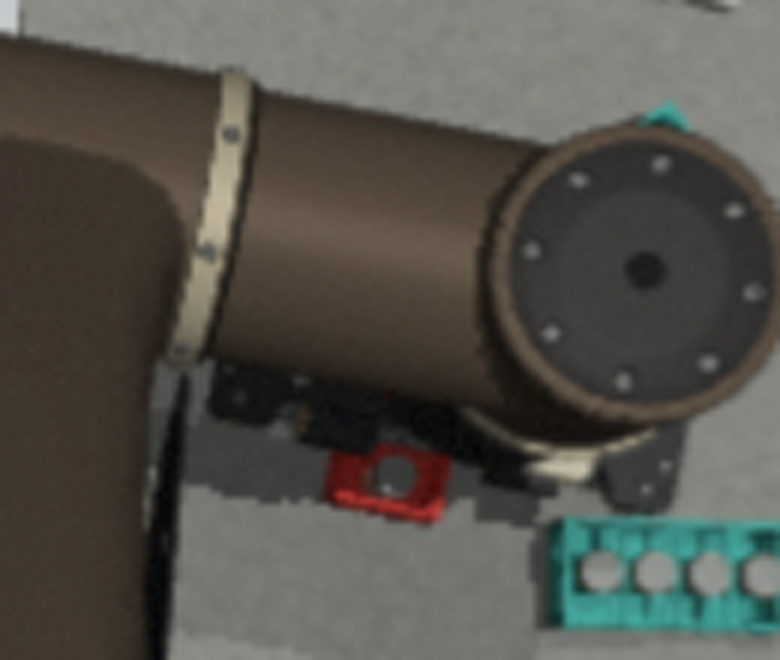

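```bash
python3 - <<'E'
from h import *
np.set_printoptions(precision=1,suppress=True)
from scipy.spatial.transform import Rotation as R
o=observe();p=o['tool_pos'];M=R.from_quat(o['tcp_rot']).as_matrix();print(p);print(M.round(3))
S=lambda q:(q-[290,100]+.5)*5-.5
for lab,z,h in(('tip',p[2]-11,20),('pad top',p[2]+30,20),):
  for s in(1,-1):
    for w in (9.5,-9.5):
      for d in (20,45):
        P=np.array([p[0],p[1],z])+s*d*M[:,1]*[1,1,0]+w*M[:,2]; print(lab,s,w,d,S(proj('side',P)))
# old rack near top corners predicted, and current
c=np.array([450.5,-289.2]);a=np.radians(-13.2);ex=np.array([np.cos(a),np.sin(a)]);ey=np.array([-ex[1],ex[0]])
for i,j in((1,1),(-1,1),(-1,-1),(1,-1)):
    q=c+i*50*ex+j*24*ey;print('rack top',i,j,S(proj('side',[*q,40])),'bottom',S(proj('side',[*q,0])))
E
```

```text
[ 450.5 -289.2   32.1]
[[-0.   0.2  1. ]
 [ 0.   1.  -0.2]
 [-1.   0.  -0. ]]
tip 1 9.5 20 [[387.  405.4]]
tip 1 9.5 45 [[363.7 436.6]]
tip 1 -9.5 20 [[420.5 419. ]]
tip 1 -9.5 45 [[397.4 450.5]]
tip -1 9.5 20 [[423.4 356.6]]
tip -1 9.5 45 [[445.6 326.8]]
tip -1 -9.5 20 [[456.6 369.8]]
tip -1 -9.5 45 [[478.6 339.8]]
pad top 1 9.5 20 [[391.4 346.8]]
pad top 1 9.5 45 [[367.5 378.3]]
pad top 1 -9.5 20 [[425.8 360.5]]
pad top 1 -9.5 45 [[402.2 392.3]]
pad top -1 9.5 20 [[428.6 297.7]]
pad top -1 9.5 45 [[451.3 267.8]]
pad top -1 -9.5 20 [[462.6 311. ]]
pad top -1 -9.5 45 [[485.1 280.8]]
rack top 1 1 [[314.  354.8]] bottom [[311.5 410.6]]
rack top -1 1 [[492.7 427. ]] bottom [[486.1 482.4]]
rack top -1 -1 [[535.5 366.6]] bottom [[528.  422.4]]
rack top 1 -1 [[359.  297.1]] bottom [[355.5 353.3]]
```

```bash
python3 - <<'E'
from h import *
np.set_printoptions(precision=1,suppress=True)
from scipy.spatial.transform import Rotation as R
o=observe();M=R.from_quat(o['tcp_rot']).as_matrix()
p=np.array([449.0,-289.7,73.8])
for s in(1,-1):
  for d in(42.5,65):
   for w in(9.5,-9.5):
    for z in(-11,36):
      print(s,d,w,z,((proj('side',p+s*d*M[:,1]+w*M[:,2]+[0,0,z])-[290,90])*4))
c,d=ray('side',[[367.4,167.9]])
for z in (40,50,62.8,80): print(z,plane('side',[[367.4,167.9]],z))
E
```

```text
1 42.5 9.5 -11 [[297.1 337.6]]
1 42.5 9.5 36 [[300.9 281.1]]
1 42.5 -9.5 -11 [[324.8 348.7]]
1 42.5 -9.5 36 [[329.5 292.3]]
1 65 9.5 -11 [[279.6 360.6]]
1 65 9.5 36 [[283.  304.3]]
1 65 -9.5 -11 [[307.5 372. ]]
1 65 -9.5 36 [[311.7 315.7]]
-1 42.5 9.5 -11 [[360.3 254.1]]
-1 42.5 9.5 36 [[365.8 197.1]]
-1 42.5 -9.5 -11 [[387.4 264.5]]
-1 42.5 -9.5 36 [[393.7 207.6]]
-1 65 9.5 -11 [[376.4 232.9]]
-1 65 9.5 36 [[382.3 175.8]]
-1 65 -9.5 -11 [[403.3 243.1]]
-1 65 -9.5 36 [[410.  186.1]]
40 [[ 470.9 -297.3   40. ]]
50 [[ 468.9 -287.2   50. ]]
62.8 [[ 466.3 -274.4   62.8]]
80 [[ 462.7 -257.1   80. ]]
```

The rack hasn't moved. The opening simply reached the commanded 40 mm, and the gripper appears higher in the image than its pose predicts. I'll open, raise and look again.

Emit:
{"name": "arm_command", "arguments": {"deltas": [{"xyz":[0,0,0],"delta_rot":[0,0,0],"claw":0.085},{"xyz":[0,0,0],"delta_rot":[0,0,0],"claw":0.085},{"xyz":[0,0,0],"delta_rot":[0,0,0],"claw":0.085},{"xyz":[0,0,0.03],"delta_rot":[0,0,0],"claw":0.085},{"xyz":[0,0,0.03],"delta_rot":[0,0,0],"claw":0.085},{"xyz":[0,0,0.03],"delta_rot":[0,0,0],"claw":0.085},{"xyz":[0,0.05,0],"delta_rot":[0,0,0],"claw":0.085},{"xyz":[0,0.05,0],"delta_rot":[0,0,0],"claw":0.085},{"xyz":[0,0,0],"delta_rot":[0,0,0],"claw":0.085},{"xyz":[0,0,0],"delta_rot":[0,0,0],"claw":0.085}]}}

```text
time_s: 4.75
tool_pos: [450.8, -189.1, 122.3]
tcp_rot: [0.081, 0.702, -0.081, 0.703]
ft_force: [-0.3, -0.5, -0.4]
opening: 0.972
```

```bash
python3 - <<'E'
from h import *
np.set_printoptions(precision=1,suppress=True)
from scipy.spatial.transform import Rotation as R
o=observe();p=o['tool_pos'];M=R.from_quat(o['tcp_rot']).as_matrix();print(p)
im=camera('side')[:,:,::-1].copy()
x0,y0=280,110
big=cv2.resize(im[y0:y0+140,x0:x0+180],None,fx=4,fy=4,interpolation=cv2.INTER_CUBIC)
for s in(1,-1):
  for d in(42.5,65):
   for w in(9.5,-9.5):
      q=(proj('side',p+s*d*M[:,1]+w*M[:,2]+[0,0,-11])-[x0,y0]+.5)*4-.5
      cv2.circle(big,tuple(q[0].astype(int)),3,(0,255,255) if s>0 else (255,0,255),-1)
cv2.imwrite('pics/s3.png',big)
E
```

```text
[ 450.8 -189.1  122.3]
```

View pics/s3.png

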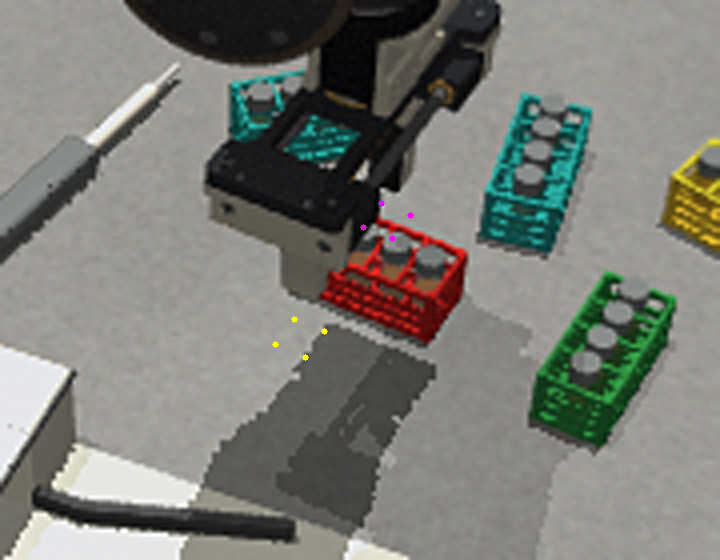

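The near fingertip is drawn at crop (305,295), but the pose predicts about (300,338). That puts the tips about 30 mm higher than the model says. I'll check this by touching bare bench gently.

Emit:
{"name": "arm_command", "arguments": {"deltas": [{"xyz":[0,0.02,-0.03],"delta_rot":[0,0,0],"claw":0.06},{"xyz":[0,0,-0.03],"delta_rot":[0,0,0],"claw":0.06},{"xyz":[0,0,-0.025],"delta_rot":[0,0,0],"claw":0.06},{"xyz":[0,0,-0.015],"delta_rot":[0,0,0],"claw":0.06},{"xyz":[0,0,0],"delta_rot":[0,0,0],"claw":0.06},{"xyz":[0,0,-0.003],"delta_rot":[0,0,0],"claw":0.06},{"xyz":[0,0,-0.003],"delta_rot":[0,0,0],"claw":0.06},{"xyz":[0,0,0],"delta_rot":[0,0,0],"claw":0.06}]}}

```text
time_s: 5.8
tool_pos: [450.7, -169.3, 16.3]
tcp_rot: [0.081, 0.702, -0.081, 0.703]
ft_force: [0.6, 0.6, -0.4]
opening: 0.685
```

```bash
python3 - <<'E'
from h import *
im=camera('side')[:,:,::-1].copy()
crop(im,280,110,180,140,4,'pics/s4.png')
E
```

```text
(no output)
```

View pics/s4.png

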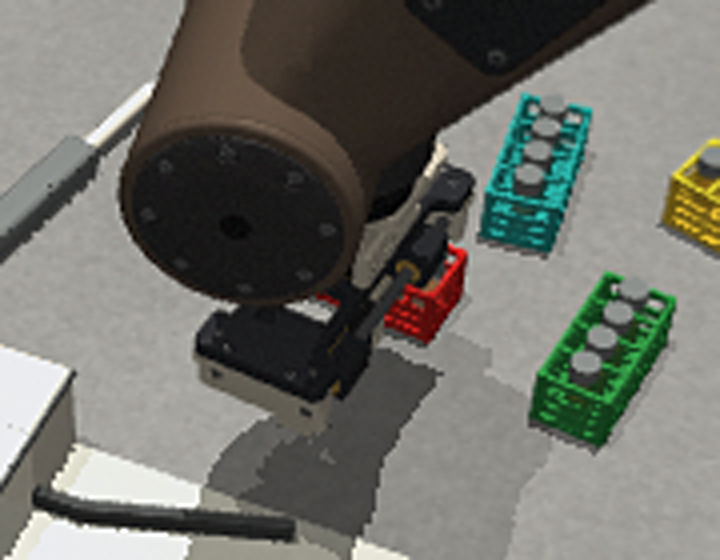

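No contact yet at TCP z = 16 mm. I'll go further in small steps.

Emit:
{"name": "arm_command", "arguments": {"deltas": [{"xyz":[0,0,-0.003],"delta_rot":[0,0,0],"claw":0.06},{"xyz":[0,0,-0.003],"delta_rot":[0,0,0],"claw":0.06},{"xyz":[0,0,-0.002],"delta_rot":[0,0,0],"claw":0.06},{"xyz":[0,0,0],"delta_rot":[0,0,0],"claw":0.06}]}}

```text
time_s: 6.35
tool_pos: [450.4, -169.2, 7.8]
tcp_rot: [0.081, 0.703, -0.081, 0.702]
ft_force: [-0.9, -0.1, 0.0]
opening: 0.689
```

```bash
python3 - <<'E'
from h import *
o=observe();print(o['ft_force'],o['tool_pos'],o['joints'])
E
```

```text
[-0.85952132 -0.08786654  0.02236386] [ 450.37245715 -169.18457097    7.83437878] [ 5.07152747e-02  2.70761702e-01 -6.50182379e-01 -8.16116149e-06
 -6.50347917e-01 -1.85217129e+00]
```

There is no contact at 7.8 mm, where the stated 11 mm tip length would already have touched. Still going down.

Emit:
{"name": "arm_command", "arguments": {"deltas": [{"xyz":[0,0,-0.003],"delta_rot":[0,0,0],"claw":0.06},{"xyz":[0,0,-0.003],"delta_rot":[0,0,0],"claw":0.06},{"xyz":[0,0,-0.002],"delta_rot":[0,0,0],"claw":0.06},{"xyz":[0,0,0],"delta_rot":[0,0,0],"claw":0.06}]}}

```text
time_s: 6.85
tool_pos: [450.4, -169.2, -0.2]
tcp_rot: [0.081, 0.703, -0.081, 0.702]
ft_force: [-0.4, -0.1, 0.3]
opening: 0.684
```

Emit:
{"name": "arm_command", "arguments": {"deltas": [{"xyz":[0,0,-0.002],"delta_rot":[0,0,0],"claw":0.06},{"xyz":[0,0,-0.002],"delta_rot":[0,0,0],"claw":0.06},{"xyz":[0,0,0],"delta_rot":[0,0,0],"claw":0.06}]}}

```text
time_s: 7.22
tool_pos: [450.4, -169.2, -4.1]
tcp_rot: [0.081, 0.703, -0.081, 0.702]
ft_force: [1.1, 0.1, 0.1]
opening: 0.685
```

Emit:
{"name": "arm_command", "arguments": {"deltas": [{"xyz":[0,0,-0.002],"delta_rot":[0,0,0],"claw":0.06},{"xyz":[0,0,-0.002],"delta_rot":[0,0,0],"claw":0.06},{"xyz":[0,0,0],"delta_rot":[0,0,0],"claw":0.06}]}}

```text
time_s: 7.6
tool_pos: [450.4, -169.2, -8.2]
tcp_rot: [0.081, 0.703, -0.081, 0.702]
ft_force: [0.6, -0.3, 0.1]
opening: 0.686
```

Emit:
{"name": "arm_command", "arguments": {"deltas": [{"xyz":[0,0,-0.002],"delta_rot":[0,0,0],"claw":0.06},{"xyz":[0,0,-0.002],"delta_rot":[0,0,0],"claw":0.06},{"xyz":[0,0,0],"delta_rot":[0,0,0],"claw":0.06}]}}

```text
time_s: 7.98
tool_pos: [450.4, -169.2, -12.1]
tcp_rot: [0.081, 0.703, -0.081, 0.702]
ft_force: [-1.0, 0.6, -0.6]
opening: 0.685
```

```bash
python3 - <<'E'
from h import *
im=camera('side')[:,:,::-1].copy()
crop(im,300,150,150,110,5,'pics/s5.png')
E
```

```text
(no output)
```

View pics/s5.png

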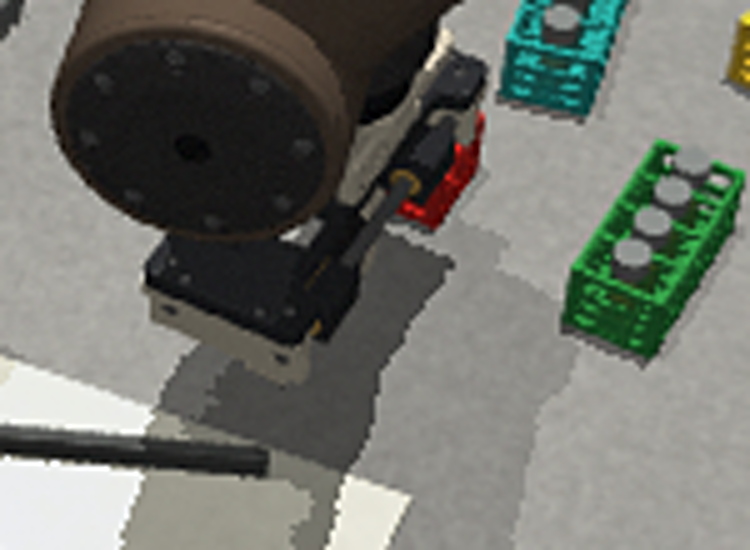

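Emit:
{"name": "arm_command", "arguments": {"deltas": [{"xyz":[0,0,-0.002],"delta_rot":[0,0,0],"claw":0.06},{"xyz":[0,0,-0.001],"delta_rot":[0,0,0],"claw":0.06},{"xyz":[0,0,0],"delta_rot":[0,0,0],"claw":0.06}]}}

```text
time_s: 8.4
tool_pos: [450.5, -169.2, -15.0]
tcp_rot: [0.081, 0.702, -0.081, 0.702]
ft_force: [0.6, -1.0, -0.5]
opening: 0.682
```

Emit:
{"name": "arm_command", "arguments": {"deltas": [{"xyz":[0,0,-0.002],"delta_rot":[0,0,0],"claw":0.06},{"xyz":[0,0,-0.001],"delta_rot":[0,0,0],"claw":0.06},{"xyz":[0,0,0],"delta_rot":[0,0,0],"claw":0.06}]}}

```text
time_s: 8.78
tool_pos: [450.5, -169.2, -18.0]
tcp_rot: [0.081, 0.702, -0.081, 0.702]
ft_force: [-0.4, -0.7, -0.1]
opening: 0.682
```

Emit:
{"name": "arm_command", "arguments": {"deltas": [{"xyz":[0,0,-0.002],"delta_rot":[0,0,0],"claw":0.06},{"xyz":[0,0,0],"delta_rot":[0,0,0],"claw":0.06}]}}

```text
time_s: 9.02
tool_pos: [450.4, -169.2, -20.1]
tcp_rot: [0.081, 0.703, -0.081, 0.702]
ft_force: [-0.5, 0.1, -0.5]
opening: 0.684
```

Emit:
{"name": "arm_command", "arguments": {"deltas": [{"xyz":[0,0,-0.001],"delta_rot":[0,0,0],"claw":0.06},{"xyz":[0,0,-0.001],"delta_rot":[0,0,0],"claw":0.06},{"xyz":[0,0,0],"delta_rot":[0,0,0],"claw":0.06}]}}

```text
time_s: 9.4
tool_pos: [450.5, -169.2, -22.0]
tcp_rot: [0.081, 0.702, -0.081, 0.702]
ft_force: [-0.6, -1.4, -0.3]
opening: 0.685
```

Emit:
{"name": "arm_command", "arguments": {"deltas": [{"xyz":[0,0,-0.001],"delta_rot":[0,0,0],"claw":0.06},{"xyz":[0,0,-0.001],"delta_rot":[0,0,0],"claw":0.06},{"xyz":[0,0,0],"delta_rot":[0,0,0],"claw":0.06}]}}

```text
time_s: 9.78
tool_pos: [450.6, -169.2, -23.2]
tcp_rot: [0.081, 0.702, -0.081, 0.703]
ft_force: [-3.4, 1.4, 11.9]
opening: 0.68
```

Emit:
{"name": "arm_command", "arguments": {"deltas": [{"xyz":[0,0,-0.001],"delta_rot":[0,0,0],"claw":0.06},{"xyz":[0,0,-0.001],"delta_rot":[0,0,0],"claw":0.06},{"xyz":[0,0,0],"delta_rot":[0,0,0],"claw":0.06}]}}

```text
time_s: 10.15
tool_pos: [450.7, -169.2, -23.4]
tcp_rot: [0.081, 0.702, -0.081, 0.703]
ft_force: [-10.0, 5.5, 39.5]
opening: 0.682
```

The bench is felt at TCP z = -23 mm, so the tips sit 23 mm above the reported TCP z. That is a 34 mm offset from the stated geometry, and it agrees with the image. From here I'll use tip z = TCP z + 23. I'll raise, go back over the red rack, and compare the tips in the image using this offset.

Emit:
{"name": "arm_command", "arguments": {"deltas": [{"xyz":[0,0,0.03],"delta_rot":[0,0,0],"claw":0.085},{"xyz":[0,0,0.035],"delta_rot":[0,0,0],"claw":0.085},{"xyz":[0,-0.04,0.025],"delta_rot":[0,0,0],"claw":0.085},{"xyz":[0,-0.04,0],"delta_rot":[0,0,0],"claw":0.085},{"xyz":[0,-0.04,0],"delta_rot":[0,0,0],"claw":0.085},{"xyz":[0,0,-0.02],"delta_rot":[0,0,0],"claw":0.085},{"xyz":[0,0,0],"delta_rot":[0,0,0],"claw":0.085},{"xyz":[0,0,0],"delta_rot":[0,0,0],"claw":0.085}]}}

```text
time_s: 11.15
tool_pos: [450.7, -289.0, 44.4]
tcp_rot: [0.081, 0.702, -0.081, 0.702]
ft_force: [-0.3, -0.2, -0.5]
opening: 0.969
```

```bash
cat >> h.py <<'E'
from scipy.spatial.transform import Rotation as R
def tips(fn,x0,y0,w,h,f,half,name='side',zt=23):
    o=observe();p=o['tool_pos'];M=R.from_quat(o['tcp_rot']).as_matrix();print(p,o['opening'])
    im=camera(name)[:,:,::-1].copy()
    big=cv2.resize(im[y0:y0+h,x0:x0+w],None,fx=f,fy=f,interpolation=cv2.INTER_CUBIC)
    for s in(1,-1):
      for d in half:
       for ww in(9.5,-9.5):
        q=(proj(name,p+s*d*M[:,1]+ww*M[:,2]+[0,0,zt])-[x0,y0]+.5)*f-.5
        cv2.circle(big,tuple(q[0].astype(int)),2,(0,255,255) if s>0 else (255,0,255),-1)
    cv2.imwrite(fn,big)
E
python3 -c "
from h import *
tips('pics/s6.png',300,100,150,110,5,(42.5,65))"
```

```text
[ 450.65147676 -289.01354383   44.39611242] 0.9690924822136026
```

View pics/s6.png

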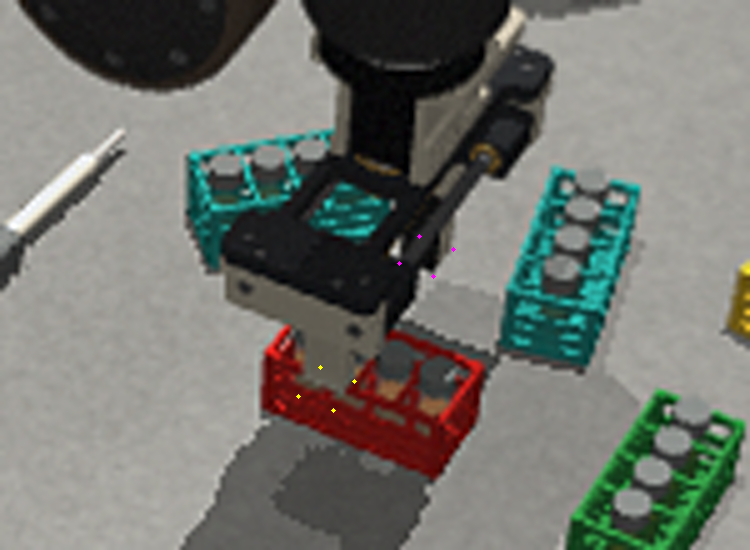

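With the +23 mm offset, the projected tip points fall on the drawn near fingertip (crop 303–355, 385–400). I'll go down to tips at about 20 mm and grip.

Emit:
{"name": "arm_command", "arguments": {"deltas": [{"xyz":[0,0,-0.02],"delta_rot":[0,0,0],"claw":0.085},{"xyz":[0,0,-0.017],"delta_rot":[0,0,0],"claw":0.085},{"xyz":[0,0,-0.01],"delta_rot":[0,0,0],"claw":0.085},{"xyz":[0,0,0],"delta_rot":[0,0,0],"claw":0.085},{"xyz":[0,0,0],"delta_rot":[0,0,0],"claw":0.04},{"xyz":[0,0,0],"delta_rot":[0,0,0],"claw":0.04},{"xyz":[0,0,0],"delta_rot":[0,0,0],"claw":0.04},{"xyz":[0,0,0],"delta_rot":[0,0,0],"claw":0.04},{"xyz":[0,0,0],"delta_rot":[0,0,0],"claw":0.04},{"xyz":[0,0,0],"delta_rot":[0,0,0],"claw":0.04}], "newtons": 20}}

```text
time_s: 12.45
tool_pos: [450.6, -289.3, -2.8]
tcp_rot: [0.081, 0.702, -0.081, 0.702]
ft_force: [-0.6, 1.0, 2.5]
opening: 0.548
```

The grip holds at 48.0 mm. I'll lift and carry it over to the entry plate.

Emit:
{"name": "arm_command", "arguments": {"deltas": [{"xyz":[0,0,0.02],"delta_rot":[0,0,0],"claw":0.04},{"xyz":[0,0,0.03],"delta_rot":[0,0,0],"claw":0.04},{"xyz":[0,0,0.02],"delta_rot":[0,0,0],"claw":0.04},{"xyz":[0.0037,0.039,0],"delta_rot":[0,0,0.8],"claw":0.04},{"xyz":[0.0037,0.039,0],"delta_rot":[0,0,0.8],"claw":0.04},{"xyz":[0.0037,0.039,0],"delta_rot":[0,0,0.8],"claw":0.04},{"xyz":[0.0037,0.039,0],"delta_rot":[0,0,0.8],"claw":0.04},{"xyz":[0.0037,0.039,0],"delta_rot":[0,0,0.8],"claw":0.04},{"xyz":[0.0038,0.039,0],"delta_rot":[0,0,0.8],"claw":0.04},{"xyz":[0.004,0.0393,0],"delta_rot":[0,0,1.6],"claw":0.04},{"xyz":[0,0,0],"delta_rot":[0,0,0],"claw":0.04},{"xyz":[0,0,0],"delta_rot":[0,0,0],"claw":0.04}]}}

```text
time_s: 13.95
tool_pos: [476.3, -15.9, 66.7]
tcp_rot: [0.042, 0.706, -0.042, 0.706]
ft_force: [-0.7, -0.2, -1.9]
opening: 0.546
```

```bash
python3 -c "
from h import *
tips('pics/s7.png',220,120,180,150,4,(24,45))
t=camera('top')[:,:,::-1];crop(t,260,130,150,170,4,'pics/t7.png')
print(observe()['tool_pos'],observe()['opening'],observe()['tcp_rot'])"
```

```text
[476.28353467 -15.9414432   66.71063376] 0.5463735316314382
[476.38181767 -16.56636046  66.81078175] 0.5480031044091707 [ 0.04232505  0.70607898 -0.04246221  0.70559055]
```

View pics/s7.png

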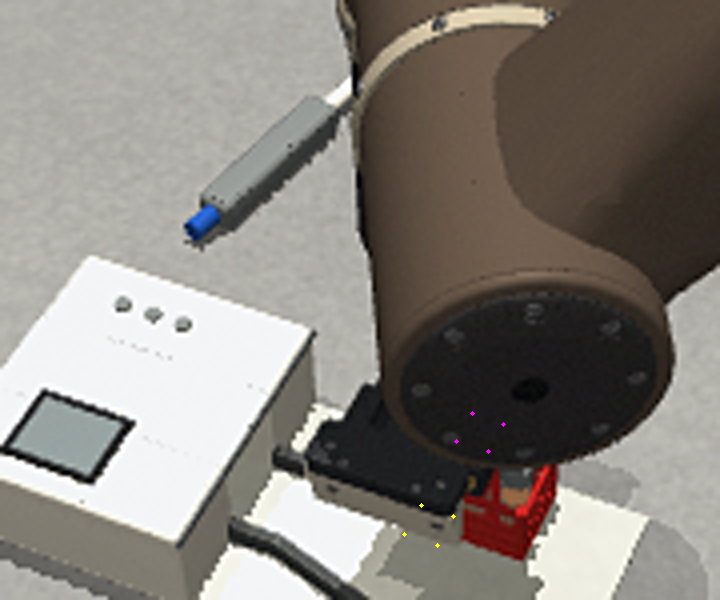

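View pics/t7.png

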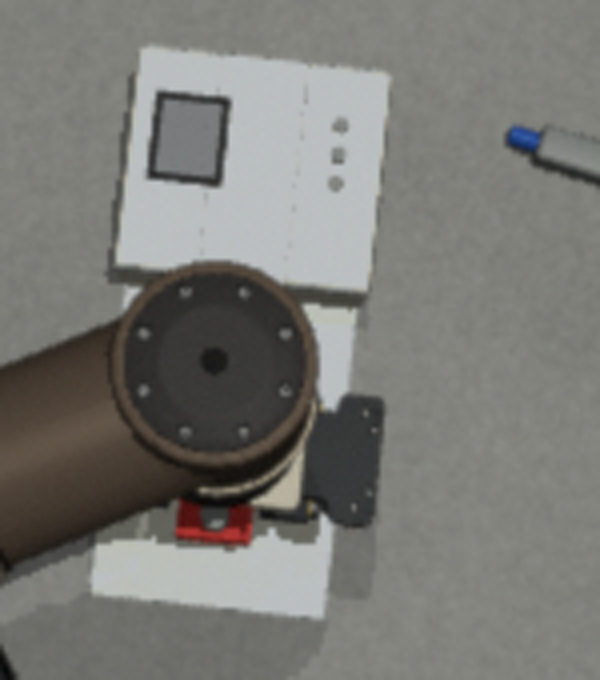

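```bash
python3 - <<'E'
from h import *
c=np.array([476.4,-16.2]);a=np.radians(-6.8);ex=np.array([np.cos(a),np.sin(a)]);ey=np.array([-ex[1],ex[0]])
for z in(110,70):
  for j in(1,-1):
    q=[*(c-50*ex+24*j*ey),z]
    print(z,j,(proj('top',q)-[260,130]+.5)*4-.5,(proj('side',q)-[220,120]+.5)*4-.5)
E
```

```text
110 1 [[174.12233107 533.82937203]] [[525.40349308 517.50292841]]
110 -1 [[249.18322183 541.85580552]] [[559.77583736 451.44861998]]
70 1 [[175.7077204  538.55852103]] [[523.21791881 562.75355246]]
70 -1 [[248.85951888 546.38131212]] [[556.72019298 497.43583229]]
```

In both views the held rack's rear corners lie within 2 px of prediction. I'll lower it, ending in small steps.

Emit:
{"name": "arm_command", "arguments": {"deltas": [{"xyz":[0,0,-0.02],"delta_rot":[0,0,0],"claw":0.04},{"xyz":[0,0,-0.02],"delta_rot":[0,0,0],"claw":0.04},{"xyz":[0,0,-0.015],"delta_rot":[0,0,0],"claw":0.04},{"xyz":[0,0,-0.007],"delta_rot":[0,0,0],"claw":0.04},{"xyz":[0,0,-0.001],"delta_rot":[0,0,0],"claw":0.04},{"xyz":[0,0,-0.001],"delta_rot":[0,0,0],"claw":0.04},{"xyz":[0,0,0],"delta_rot":[0,0,0],"claw":0.04}]}}

```text
time_s: 14.92
tool_pos: [477.2, -15.8, 3.5]
tcp_rot: [0.042, 0.706, -0.042, 0.706]
ft_force: [-0.7, -0.2, -1.2]
opening: 0.548
```

Emit:
{"name": "arm_command", "arguments": {"deltas": [{"xyz":[0,0,-0.001],"delta_rot":[0,0,0],"claw":0.04},{"xyz":[0,0,0],"delta_rot":[0,0,0],"claw":0.04}]}}

```text
time_s: 15.18
tool_pos: [476.9, -15.8, 2.2]
tcp_rot: [0.042, 0.706, -0.042, 0.706]
ft_force: [0.4, -0.6, -1.8]
opening: 0.546
```

Emit:
{"name": "arm_command", "arguments": {"deltas": [{"xyz":[0,0,-0.001],"delta_rot":[0,0,0],"claw":0.04},{"xyz":[0,0,0],"delta_rot":[0,0,0],"claw":0.04}]}}

```text
time_s: 15.42
tool_pos: [476.9, -15.8, 1.2]
tcp_rot: [0.042, 0.706, -0.042, 0.706]
ft_force: [-1.5, 1.1, 1.5]
opening: 0.541
```

Emit:
{"name": "arm_command", "arguments": {"deltas": [{"xyz":[0,0,-0.0005],"delta_rot":[0,0,0],"claw":0.04},{"xyz":[0,0,0],"delta_rot":[0,0,0],"claw":0.04}]}}

```text
time_s: 15.68
tool_pos: [477.0, -15.9, 1.2]
tcp_rot: [0.042, 0.706, -0.042, 0.706]
ft_force: [-3.8, -0.0, 9.4]
opening: 0.545
```

It's touching down at 9 N. I'll release and rise.

Emit:
{"name": "arm_command", "arguments": {"deltas": [{"xyz":[0,0,0],"delta_rot":[0,0,0],"claw":0.08},{"xyz":[0,0,0],"delta_rot":[0,0,0],"claw":0.08},{"xyz":[0,0,0],"delta_rot":[0,0,0],"claw":0.08},{"xyz":[0,0,0],"delta_rot":[0,0,0],"claw":0.08},{"xyz":[0,0,0],"delta_rot":[0,0,0],"claw":0.08},{"xyz":[0,0,0.02],"delta_rot":[0,0,0],"claw":0.08},{"xyz":[0,0,0.03],"delta_rot":[0,0,0],"claw":0.08},{"xyz":[0,0,0.03],"delta_rot":[0,0,0],"claw":0.08},{"xyz":[-0.025,0.003,0],"delta_rot":[0,0,0],"claw":0.0},{"xyz":[-0.03,0.0035,0],"delta_rot":[0,0,0],"claw":0.0},{"xyz":[-0.04,0.005,0],"delta_rot":[0,0,0],"claw":0.0},{"xyz":[0,0,0],"delta_rot":[0,0,0],"claw":0.0}]}}

```text
time_s: 17.18
tool_pos: [379.4, -4.8, 80.5]
tcp_rot: [0.042, 0.706, -0.042, 0.706]
ft_force: [0.4, -0.6, 0.1]
opening: 0.519
```

```bash
python3 -c "
from h import *
s=camera('side')[:,:,::-1];crop(s,220,150,180,150,4,'pics/s8.png')
t=camera('top')[:,:,::-1];crop(t,260,130,150,170,4,'pics/t8.png')
print(observe()['tool_pos'],observe()['opening'],observe()['time_s'])"
```

```text
[382.21728525  -4.09692794  81.03301109] 0.4259057538480165 17.275
```

View pics/s8.png

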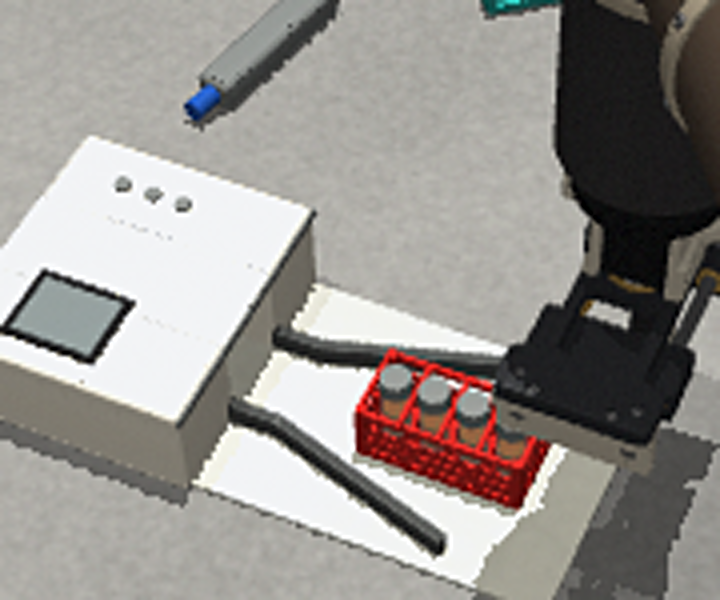

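View pics/t8.png

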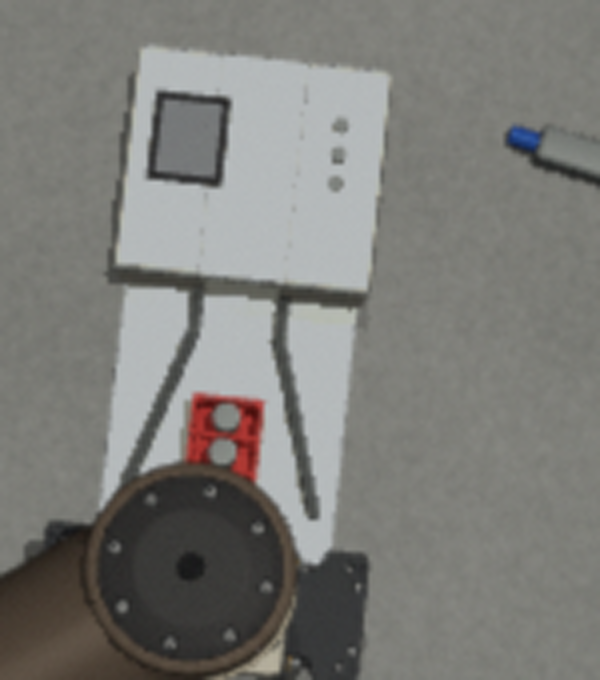

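The rack stands released on the plate between the flared guides, with its nose at crop (228,395) in the top view and well short of the throat (row 340). Checking its dock-frame pose from the caps.

```bash
python3 - <<'E'
from h import *
np.set_printoptions(precision=1,suppress=True)
O=np.array([501.7,-18.9]);a=np.radians(-6.8);D=np.array([[np.cos(a),np.sin(a)],[-np.sin(a),np.cos(a)]])
P=plane('top',(np.array([(227,418),(223,452)])+.5)/4-.5+[260,130],54);print((P[:,:2]-O)@D.T)
P=plane('side',(np.array([(397,372),(435,387),(474,402)])+.5)/4-.5+[220,150],54);print((P[:,:2]-O)@D.T)
print(observe()['joints'])
E
```

```text
[[  9.   -0.8]
 [-13.9  -0.6]]
[[ 11.3  -4. ]
 [-12.3  -2.8]
 [-36.1  -1.9]]
[ 0.5 -0.  -0.8  0.  -0.8 -2.2]
```

The rack centre is at dock x of about -25, y about -1 to -3, and aligned. I'll shut the fingers and lower behind it.

Emit:
{"name": "arm_command", "arguments": {"deltas": [{"xyz":[0,0,-0.02],"delta_rot":[0,0,0],"claw":0.0},{"xyz":[0,0,-0.025],"delta_rot":[0,0,0],"claw":0.0},{"xyz":[0,0,-0.02],"delta_rot":[0,0,0],"claw":0.0},{"xyz":[0,0,-0.012],"delta_rot":[0,0,0],"claw":0.0},{"xyz":[0,0,-0.005],"delta_rot":[0,0,0],"claw":0.0},{"xyz":[0,0,0],"delta_rot":[0,0,0],"claw":0.0}]}}

```text
time_s: 18.02
tool_pos: [382.1, -4.5, -1.6]
tcp_rot: [0.042, 0.706, -0.042, 0.706]
ft_force: [-0.2, 0.1, -0.0]
opening: 0.007
```

```bash
python3 -c "
from h import *
tips('pics/s9.png',250,180,160,120,5,(0,22))"
```

```text
[382.13957645  -4.45292418  -1.64162791] 0.0072512281410917956
```

View pics/s9.png

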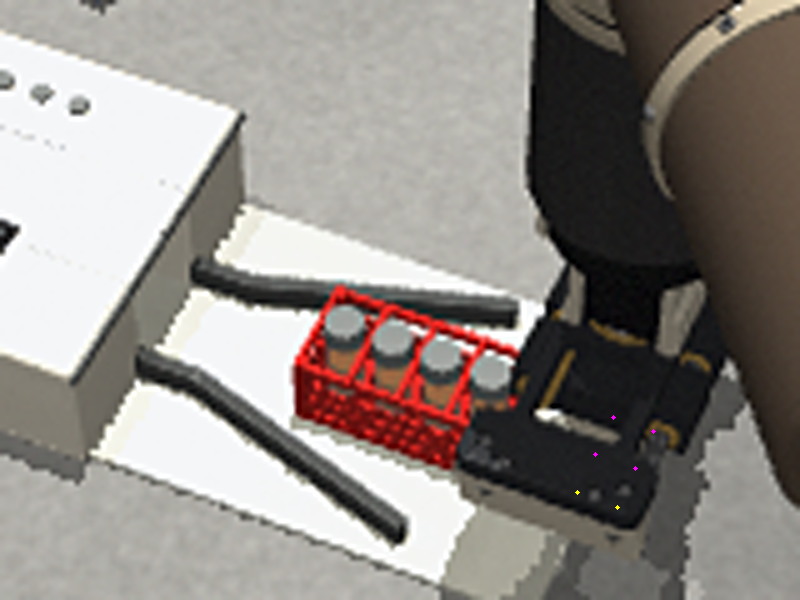

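The shut fingers are behind the rack and clear of it. I'll push slowly along the dock axis.

Emit:
{"name": "arm_command", "arguments": {"deltas": [{"xyz":[0.00596,-0.00071,0],"delta_rot":[0,0,0],"claw":0.0},{"xyz":[0.00596,-0.00071,0],"delta_rot":[0,0,0],"claw":0.0},{"xyz":[0.00397,-0.00047,0],"delta_rot":[0,0,0],"claw":0.0},{"xyz":[0.00298,-0.00036,0],"delta_rot":[0,0,0],"claw":0.0},{"xyz":[0.00298,-0.00036,0],"delta_rot":[0,0,0],"claw":0.0},{"xyz":[0.00298,-0.00036,0],"delta_rot":[0,0,0],"claw":0.0},{"xyz":[0.00298,-0.00036,0],"delta_rot":[0,0,0],"claw":0.0},{"xyz":[0.00298,-0.00036,0],"delta_rot":[0,0,0],"claw":0.0},{"xyz":[0.00298,-0.00036,0],"delta_rot":[0,0,0],"claw":0.0},{"xyz":[0.00298,-0.00036,0],"delta_rot":[0,0,0],"claw":0.0},{"xyz":[0.00298,-0.00036,0],"delta_rot":[0,0,0],"claw":0.0},{"xyz":[0.00298,-0.00036,0],"delta_rot":[0,0,0],"claw":0.0}]}}

```text
time_s: 19.58
tool_pos: [424.7, -9.6, -1.5]
tcp_rot: [0.042, 0.706, -0.042, 0.706]
ft_force: [-0.6, -0.5, -0.3]
opening: 0.008
```

```bash
cat >> h.py <<'E'
O=np.array([501.7,-18.9]);_a=np.radians(-6.8);D=np.array([[np.cos(_a),np.sin(_a)],[-np.sin(_a),np.cos(_a)]])
def redlook(fn,x0=210,y0=180,w=160,h=120,f=5):
    o=observe();print('dock tool',(o['tool_pos'][:2]-O)@D.T,o['tool_pos'][2],o['ft_force'],o['time_s'])
    im=camera('side')[:,:,::-1].copy();crop(im,x0,y0,w,h,f,fn)
E
python3 -c "
from h import *
redlook('pics/s10.png')"
```

```text
dock tool [-77.59178396   0.12282124] -1.519180550688566 [-0.63019084 -0.47536726 -0.29157748] 19.575
```

View pics/s10.png

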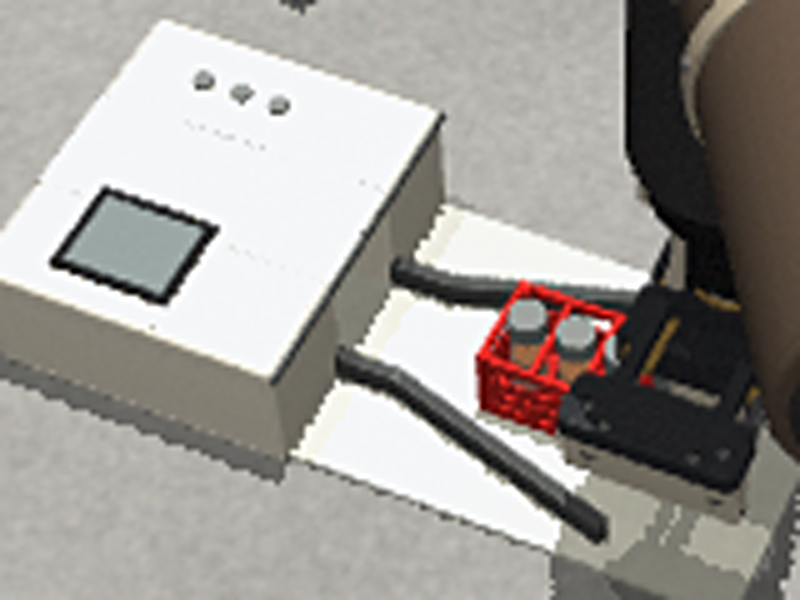

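The first cap moved from (547,327) to (528,317) in this crop, about 8 mm, so the push is under way with little force and about 122 mm to go.

Emit:
{"name": "arm_command", "arguments": {"deltas": [{"xyz":[0.00397,-0.00047,0],"delta_rot":[0,0,0],"claw":0.0},{"xyz":[0.00397,-0.00047,0],"delta_rot":[0,0,0],"claw":0.0},{"xyz":[0.00397,-0.00047,0],"delta_rot":[0,0,0],"claw":0.0},{"xyz":[0.00397,-0.00047,0],"delta_rot":[0,0,0],"claw":0.0},{"xyz":[0.00397,-0.00047,0],"delta_rot":[0,0,0],"claw":0.0},{"xyz":[0.00397,-0.00047,0],"delta_rot":[0,0,0],"claw":0.0},{"xyz":[0.00298,-0.00036,0],"delta_rot":[0,0,0],"claw":0.0},{"xyz":[0.00298,-0.00036,0],"delta_rot":[0,0,0],"claw":0.0},{"xyz":[0.00298,-0.00036,0],"delta_rot":[0,0,0],"claw":0.0},{"xyz":[0.00298,-0.00036,0],"delta_rot":[0,0,0],"claw":0.0}]}}

```text
time_s: 20.88
tool_pos: [460.6, -13.8, -1.4]
tcp_rot: [0.042, 0.706, -0.042, 0.706]
ft_force: [-0.8, -0.0, 0.2]
opening: 0.005
```

```bash
python3 -c "
from h import *
redlook('pics/s11.png')"
```

```text
dock tool [-41.44305237   0.21356917] -1.4374003764129686 [-0.76590543 -0.02441107  0.22677913] 20.875
```

View pics/s11.png

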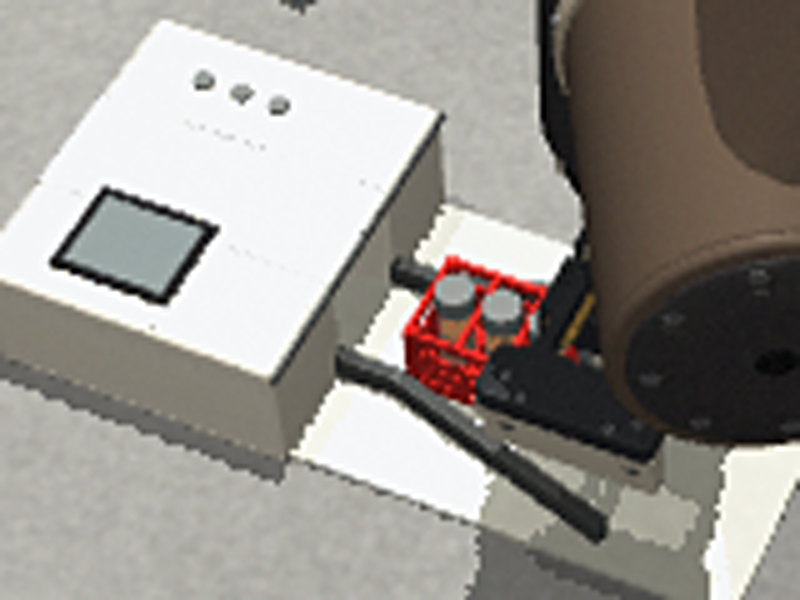

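The nose is at the throat, straight, with under 1 N on the wrist. I'll go on in smaller steps.

Emit:
{"name": "arm_command", "arguments": {"deltas": [{"xyz":[0.002,-0.00024,0],"delta_rot":[0,0,0],"claw":0.0},{"xyz":[0.002,-0.00024,0],"delta_rot":[0,0,0],"claw":0.0},{"xyz":[0.002,-0.00024,0],"delta_rot":[0,0,0],"claw":0.0},{"xyz":[0.002,-0.00024,0],"delta_rot":[0,0,0],"claw":0.0},{"xyz":[0.002,-0.00024,0],"delta_rot":[0,0,0],"claw":0.0}]}}

```text
time_s: 21.55
tool_pos: [470.1, -15.1, -1.4]
tcp_rot: [0.042, 0.706, -0.042, 0.706]
ft_force: [-3.5, 1.2, 2.3]
opening: 0.007
```

Emit:
{"name": "arm_command", "arguments": {"deltas": [{"xyz":[0.002,-0.00024,0],"delta_rot":[0,0,0],"claw":0.0},{"xyz":[0.002,-0.00024,0],"delta_rot":[0,0,0],"claw":0.0},{"xyz":[0.002,-0.00024,0],"delta_rot":[0,0,0],"claw":0.0},{"xyz":[0.002,-0.00024,0],"delta_rot":[0,0,0],"claw":0.0},{"xyz":[0.002,-0.00024,0],"delta_rot":[0,0,0],"claw":0.0}]}}

```text
time_s: 22.18
tool_pos: [480.6, -16.2, -1.4]
tcp_rot: [0.042, 0.706, -0.042, 0.706]
ft_force: [-1.5, 0.1, -0.3]
opening: 0.008
```

Emit:
{"name": "arm_command", "arguments": {"deltas": [{"xyz":[0.003,-0.00036,0],"delta_rot":[0,0,0],"claw":0.0},{"xyz":[0.003,-0.00036,0],"delta_rot":[0,0,0],"claw":0.0},{"xyz":[0.003,-0.00036,0],"delta_rot":[0,0,0],"claw":0.0},{"xyz":[0.003,-0.00036,0],"delta_rot":[0,0,0],"claw":0.0},{"xyz":[0.003,-0.00036,0],"delta_rot":[0,0,0],"claw":0.0}]}}

```text
time_s: 22.8
tool_pos: [495.6, -18.0, -1.4]
tcp_rot: [0.042, 0.706, -0.042, 0.706]
ft_force: [-1.5, 0.2, -0.9]
opening: 0.006
```

```bash
python3 -c "
from h import *
redlook('pics/s12.png')"
```

```text
dock tool [-6.17831458  0.17516396] -1.43705833524152 [-1.48569046  0.221      -0.93551265] 22.8
```

View pics/s12.png

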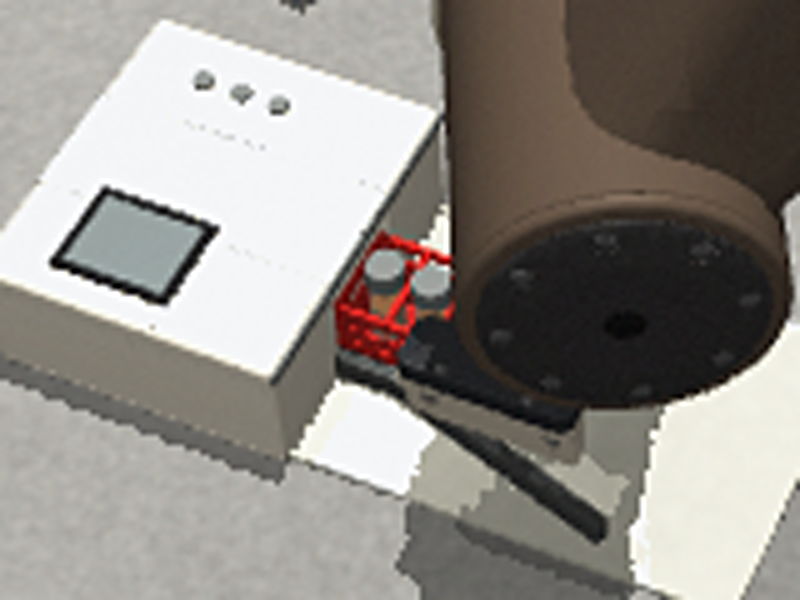

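The rack is in the straight channel, its nose just entering the hood at crop (345,300), with about 50 mm to go.

Emit:
{"name": "arm_command", "arguments": {"deltas": [{"xyz":[0.003,-0.00036,0],"delta_rot":[0,0,0],"claw":0.0},{"xyz":[0.003,-0.00036,0],"delta_rot":[0,0,0],"claw":0.0},{"xyz":[0.003,-0.00036,0],"delta_rot":[0,0,0],"claw":0.0},{"xyz":[0.003,-0.00036,0],"delta_rot":[0,0,0],"claw":0.0},{"xyz":[0.003,-0.00036,0],"delta_rot":[0,0,0],"claw":0.0}]}}

```text
time_s: 23.48
tool_pos: [510.5, -19.8, -1.5]
tcp_rot: [0.042, 0.706, -0.042, 0.706]
ft_force: [-0.9, -0.1, -0.8]
opening: 0.006
```

Emit:
{"name": "arm_command", "arguments": {"deltas": [{"xyz":[0.003,-0.00036,0],"delta_rot":[0,0,0],"claw":0.0},{"xyz":[0.003,-0.00036,0],"delta_rot":[0,0,0],"claw":0.0},{"xyz":[0.003,-0.00036,0],"delta_rot":[0,0,0],"claw":0.0},{"xyz":[0.003,-0.00036,0],"delta_rot":[0,0,0],"claw":0.0},{"xyz":[0.003,-0.00036,0],"delta_rot":[0,0,0],"claw":0.0}]}}

```text
time_s: 24.1
tool_pos: [525.5, -21.6, -1.4]
tcp_rot: [0.042, 0.706, -0.042, 0.706]
ft_force: [-1.6, 0.3, -0.1]
opening: 0.004
```

Emit:
{"name": "arm_command", "arguments": {"deltas": [{"xyz":[0.002,-0.00024,0],"delta_rot":[0,0,0],"claw":0.0},{"xyz":[0.002,-0.00024,0],"delta_rot":[0,0,0],"claw":0.0},{"xyz":[0.002,-0.00024,0],"delta_rot":[0,0,0],"claw":0.0},{"xyz":[0.0015,-0.00018,0],"delta_rot":[0,0,0],"claw":0.0},{"xyz":[0.0015,-0.00018,0],"delta_rot":[0,0,0],"claw":0.0}]}}

```text
time_s: 24.72
tool_pos: [534.3, -22.7, -1.5]
tcp_rot: [0.042, 0.706, -0.042, 0.706]
ft_force: [-2.3, -0.2, -0.4]
opening: 0.006
```

Emit:
{"name": "arm_command", "arguments": {"deltas": [{"xyz":[0.0015,-0.00018,0],"delta_rot":[0,0,0],"claw":0.0},{"xyz":[0.0015,-0.00018,0],"delta_rot":[0,0,0],"claw":0.0},{"xyz":[0.001,-0.00012,0],"delta_rot":[0,0,0],"claw":0.0},{"xyz":[0.001,-0.00012,0],"delta_rot":[0,0,0],"claw":0.0}]}}

```text
time_s: 25.22
tool_pos: [539.3, -23.3, -1.5]
tcp_rot: [0.042, 0.706, -0.042, 0.706]
ft_force: [-1.3, 0.6, 0.1]
opening: 0.006
```

Emit:
{"name": "arm_command", "arguments": {"deltas": [{"xyz":[0.001,-0.00012,0],"delta_rot":[0,0,0],"claw":0.0},{"xyz":[0.001,-0.00012,0],"delta_rot":[0,0,0],"claw":0.0},{"xyz":[0.001,-0.00012,0],"delta_rot":[0,0,0],"claw":0.0}]}}

```text
time_s: 25.6
tool_pos: [542.4, -23.6, -1.5]
tcp_rot: [0.042, 0.706, -0.042, 0.706]
ft_force: [-0.3, 0.4, -0.9]
opening: 0.006
```

Emit:
{"name": "arm_command", "arguments": {"deltas": [{"xyz":[0.001,-0.00012,0],"delta_rot":[0,0,0],"claw":0.0},{"xyz":[0.001,-0.00012,0],"delta_rot":[0,0,0],"claw":0.0}]}}

```text
time_s: 25.85
tool_pos: [544.4, -23.9, -1.4]
tcp_rot: [0.042, 0.706, -0.042, 0.706]
ft_force: [-1.7, 1.0, -0.1]
opening: 0.008
```

Emit:
{"name": "arm_command", "arguments": {"deltas": [{"xyz":[0.001,-0.00012,0],"delta_rot":[0,0,0],"claw":0.0},{"xyz":[0.0005,-6e-05,0],"delta_rot":[0,0,0],"claw":0.0}]}}

```text
time_s: 26.1
tool_pos: [545.8, -24.1, -1.5]
tcp_rot: [0.042, 0.706, -0.042, 0.706]
ft_force: [-1.7, -0.5, 0.2]
opening: 0.003
```

Emit:
{"name": "arm_command", "arguments": {"deltas": [{"xyz":[0.0007,-8e-05,0],"delta_rot":[0,0,0],"claw":0.0},{"xyz":[0.0007,-8e-05,0],"delta_rot":[0,0,0],"claw":0.0}]}}

```text
time_s: 26.35
tool_pos: [546.5, -24.2, -1.5]
tcp_rot: [0.042, 0.706, -0.042, 0.705]
ft_force: [-5.9, 2.9, 5.7]
opening: 0.002
```

Emit:
{"name": "arm_command", "arguments": {"deltas": [{"xyz":[0.0007,-8e-05,0],"delta_rot":[0,0,0],"claw":0.0},{"xyz":[0.0007,-8e-05,0],"delta_rot":[0,0,0],"claw":0.0}]}}

```text
time_s: 26.6
tool_pos: [546.4, -24.3, -1.6]
tcp_rot: [0.042, 0.707, -0.042, 0.705]
ft_force: [-10.2, 6.0, 8.4]
opening: 0.006
```

Emit:
{"name": "arm_command", "arguments": {"deltas": [{"xyz":[0.0005,-6e-05,0],"delta_rot":[0,0,0],"claw":0.0},{"xyz":[0,0,0],"delta_rot":[0,0,0],"claw":0.0}]}}

```text
time_s: 26.85
tool_pos: [546.4, -24.3, -1.6]
tcp_rot: [0.042, 0.707, -0.042, 0.704]
ft_force: [-10.9, 6.2, 9.0]
opening: 0.002
```

It stopped firmly at tool dock x of about 45 with 11–12 N, as predicted for home. I'll back off, rise, and check.

Emit:
{"name": "arm_command", "arguments": {"deltas": [{"xyz":[-0.003,0.0004,0],"delta_rot":[0,0,0],"claw":0.0},{"xyz":[-0.01,0.0012,0],"delta_rot":[0,0,0],"claw":0.0},{"xyz":[-0.03,0.0036,0],"delta_rot":[0,0,0],"claw":0.0},{"xyz":[-0.03,0.0036,0.02],"delta_rot":[0,0,0],"claw":0.0},{"xyz":[-0.03,0,0.05],"delta_rot":[0,0,0],"claw":0.0},{"xyz":[0,-0.05,0.03],"delta_rot":[0,0,0],"claw":0.0},{"xyz":[0,-0.06,0],"delta_rot":[0,0,0],"claw":0.0},{"xyz":[0,-0.06,0],"delta_rot":[0,0,0],"claw":0.0},{"xyz":[0,-0.06,0],"delta_rot":[0,0,0],"claw":0.0},{"xyz":[0,-0.06,0],"delta_rot":[0,0,0],"claw":0.0},{"xyz":[0,0,0],"delta_rot":[0,0,0],"claw":0.0}]}}

```text
time_s: 28.22
tool_pos: [445.3, -309.2, 98.1]
tcp_rot: [0.044, 0.706, -0.044, 0.706]
ft_force: [0.4, 0.9, -1.3]
opening: 0.005
```

```bash
python3 -c "
from h import *
redlook('pics/s13.png')
t=camera('top')[:,:,::-1];crop(t,270,130,140,150,4,'pics/t13.png');cv2.imwrite('pics/t13f.png',t)"
```

```text
dock tool [ -21.65121815 -294.89789646] 98.0863941648939 [ 0.36082188  0.89518449 -1.30246907] 28.225
```

View pics/s13.png

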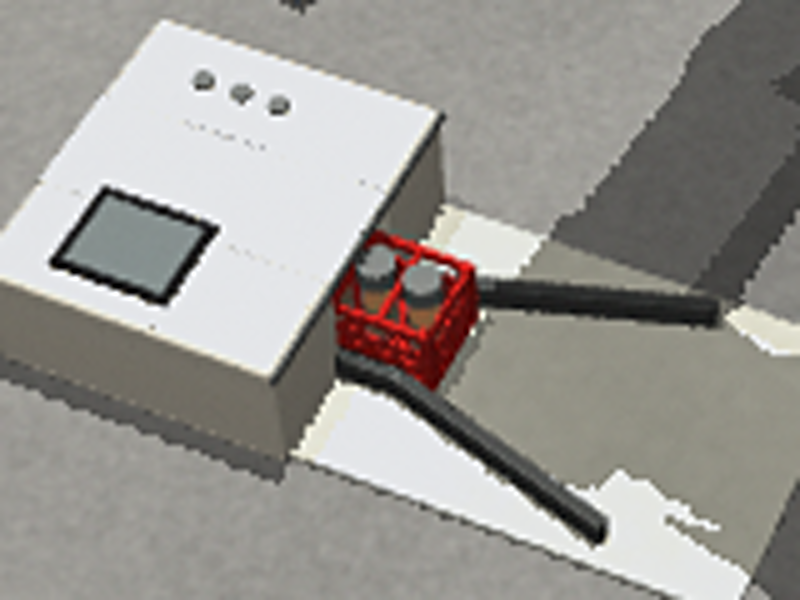

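View pics/t13.png

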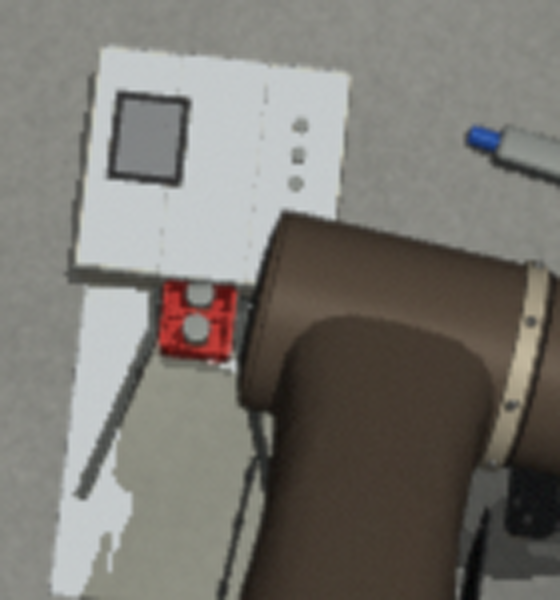

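View pics/t13f.png

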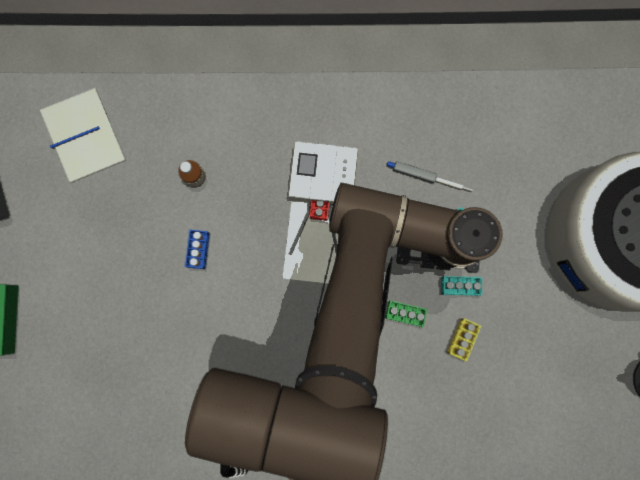

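```bash
python3 - <<'E'
from h import *
np.set_printoptions(precision=1,suppress=True)
T=lambda a:(np.array(a,float)+.5)/4-.5+[270,130]
S=lambda a:(np.array(a,float)+.5)/5-.5+[210,180]
for n,uv,z in(('top cap',T([(195,329)]),54),('side cap',S([(427,276),(378,260)]),54),('top rear edge',T([(160,352),(232,360)]),44),('side rear',S([(476,267),(434,342)]),44),('hood face top',T([(327,293),(76,264)]),68),('hood face side',S([(443,113),(272,380)]),68)):
    print(n,((plane(n.split()[0] if n[0]!='h' else n.split()[-1],uv,z)[:,:2])-O)@D.T)
E
```

```text
top cap [[68.9  0.3]]
side cap [[69.7 -2.7]
 [94.1 -2.2]]
top rear edge [[ 52.5  22.1]
 [ 52.3 -26.4]]
side rear [[ 55.6 -23.4]
 [ 54.4  23. ]]
hood face top [[ 99.9 -84.1]
 [101.4  83. ]]
hood face side [[ 99.8 -83.2]
 [100.2  85.3]]
```

The rear cap is at dock x of about 69–70 (70 expected when home) and the rear edge at about 52–56 (55 expected). The bystanders have not moved, and the arm is clear and still. Handing in.

```bash
python3 -c "
from workcell import *
print(sign_off())"
```

```text
the job is handed in; nothing more can be done
None
```

I placed the red rack on the entry plate between the flared guides, let go of it, then pushed it from behind with the shut fingers until it stopped firmly. I handed the job in at about 28 s.

**Entry position:** After release the rack's centre was at about x = -25 mm of the reader and y = -1 to -3 mm, with nothing gripping it.

**Push:** The force stayed below about 4 N until a rigid stop, where it rose to about 11–14 N. The tool was at about x = +45 mm, where I expected contact for a rack fully home.

**Final checks:**

| Check | Measured | Expected when home |
|---|---|---|
| Rear cap, x | 69–70 mm | 70 mm |
| Rear edge, x | 54–56 mm (side), about 52.5 mm (top) | 55 mm |
| Sideways position, y | +0.3 mm (top), -2.7 mm (side) | 0 mm |

- **View disagreement:** The two views differ by about 3 mm, so the images alone cannot confirm the 3 mm tolerances. The firm stop and the 51 mm channel support the rack being home.
- **Bystanders:** The blue rack, bottle and pipette look unmoved in the last top picture; I did not measure them.

**What disagreed or failed:** The fingertips stand about 34 mm higher than the reported TCP and the stated 11 mm tip distance imply. Because of this my first grasp closed above the frame without touching the rack. I found the true height by touching bare bench, at about 40 N, and corrected every later move for it.

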